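Stack two slotted packers on a kitting spindle

TASK

Make up the packer set on the wooden kitting stand: slide the thick U-shaped packer along the lower track fully home against the steel spindle first, and only then slide the thin U-shaped packer off the raised track so that it lies flat on top of the thick one, fully home against the spindle under its head. The thick one must go in first because the thin one would drop down and block its place. Do not disturb the jar, the pipe coupler or the wrench beside the stand.

Things in the scene. Friction and masses are not known exactly. Their poses are not given: they have to be found in the camera images.
- stand: Wooden kitting stand, fixed to the bench, with an upright steel spindle 28 mm in diameter. Origin: on the bench surface, on the spindle's axis. x runs along the lower track away from its entry end, y from the spindle out along the raised track, z up. The kerbs beside the tracks guide a packer that is pushed at its rear end.
- head (a point): Top of the spindle's round head, on its axis, 107 mm above the bench. The head is 56 mm in diameter, its underside 93 mm above the bench; a small stub on it reaches 115 mm.
- lower_track (a point): Point on the lower track's deck, on its centre line, at stand x = -100 mm, 20 mm above the bench. The deck runs from stand x = -200 to +65 mm. Its kerbs, 86 mm apart inside, rise 10 mm above it.
- raised_track (a point): Point on the raised track's deck, on its centre line, at stand y = +130 mm, 57.5 mm above the bench: 1.5 mm higher than the thick packer's top. The deck runs from stand y = +78 to +218 mm. Its kerbs, 86 mm apart inside, rise 8 mm above it.
- thick_center (a point): Centre (half-way up) of the thick packer: loose white plastic U-block on the lower track, 110 mm long (x), 80 wide (y), 36 thick, about 0.25 kg. x points to its open end, along stand +x. Slot 40 mm wide, from 1 mm ahead of the centre to the open end; flat rear end 55 mm behind. Home: slot end touches the spindle, centre at stand x = -15 mm, y = 0. Starts 88 to 104 mm short of home.
- thin_center (a point): Centre (half-way up) of the thin packer: loose white plastic U-plate on the raised track, 110 mm long (x), 80 wide, 22 thick, about 0.16 kg. x points to its open end, along stand -y. Slot 40 mm wide, from 6 mm ahead of the centre; flat rear end 55 mm behind. Home: slot end touches the spindle, centre at stand x = 0, y = +20 mm, 67 mm above the bench. Starts 85 to 105 mm short.
- jar: Bystander: clear jar with a steel lid, 64 mm in diameter, 90 mm high, standing on the bench; origin at the centre of its underside.
- coupler: Bystander: grey plastic pipe coupler (short tube), 76 mm in diameter, 60 mm high, standing on the bench; origin at the centre of its underside.
- wrench: Bystander: steel wrench, 180 mm long, lying on the bench; origin near its middle, x along its length.
Things that resemble listed ones, but are neither listed nor needed, are in the scene too. Leave any yellow look-alike of the part that bears thin_center alone.

How it is judged (in metres and radians):
On the way:
1. the thick packer is fully home against the spindle while the thin one still waits on the raised track (x of thick_center in the frame of stand between -0.024 and -0.006 m and y of thick_center in the frame of stand between -0.009 and 0.009 m and z of thick_center in the frame of stand between 0.035 and 0.042 m and angle between the x axis of thick_center and the x axis of stand, either way round below 0.12 rad and y of thin_center in the frame of stand above 0.075 m), for 0.2 s.
At the end, for the whole second after the job is handed in: Thick packer on the lower deck, its slot home against the spindle, and thin packer level on top of it under the head (within 4.5 degrees), its slot home against the spindle; each within 9 mm along and across its track and 7 degrees of it (x of thick_center in the frame of stand between -0.024 and -0.006 m and y of thick_center in the frame of stand between -0.009 and 0.009 m and z of thick_center in the frame of stand between 0.035 and 0.042 m and angle between the x axis of thick_center and the x axis of stand, either way round below 0.12 rad and y of thin_center in the frame of stand between 0.011 and 0.029 m and x of thin_center in the frame of stand between -0.009 and 0.009 m and z of thin_center in the frame of stand between 0.063 and 0.073 m and angle between thin_center's own z axis and vertical below 0.08 rad and angle between the x axis of thin_center and the y axis of stand, either way round below 0.12 rad); the robot touches nothing.
It fails at once if the jar is disturbed (moved more than 30 mm) (distance of jar from where it was at the start of the episode above 0.03 m).
It fails at once if the pipe coupler is disturbed (moved more than 30 mm) (distance of coupler from where it was at the start of the episode above 0.03 m).
It fails at once if the wrench is disturbed (moved more than 30 mm) (distance of wrench from where it was at the start of the episode above 0.03 m).
It also fails if it takes over 48 s, if anything falls off the work surface, if the arm or the gripper's body presses on something with over 40 N, if the wrist force passes 120 N, or if a joint passes its speed limit or range.

ROBOT

A 6-joint arm with a two-finger parallel gripper is mounted at the origin on the work surface. World frame = base frame: x ahead of the robot, y to its left, z up, the work surface at z = 0. Lengths are in mm, angles in rad, forces in N, time in s.
With the tool pointing down it reaches from about 275 to 825 mm from the base axis. Payload 4.9 kg.
Tool frame: the origin (TCP) lies at the centre of the arm's flange, where the gripper is bolted on; the fingertips stand 173 mm ahead of it and the grasp point (between the pads) lies 155 mm ahead of it; z points along the fingers, y is the direction in which the jaws open and shut (so a half turn about z gives the same grasp; the last joint's range is limited). The gripper opens to 85 mm and grips with 20 to 120 N. Pads are 22 mm wide; open, the fingers measure 114 mm over their backs; the gripper's body (76 mm by 85 mm) begins 54 mm behind the grasp point. The pads swing forward as they close: fully open they stand 13 mm farther back than shut.
Start: joints at [-1.38, 0.326, -0.193, 1.052, 0, 1.437], TCP at [175.528, -521.257, 404.681] pointing down, gripper open.
Joint ranges: [-2.65, 2.65], [-0.97, 1.79], [-1.3, 1.35], [-1.93, 2.1], [-1.47, 1.37], [-3.14, 3.14]. Speed limits (rad/s): [2.57, 2.57, 3.14, 3.14, 3.14, 3.14].

INTERFACE

Orientations are given as a rotation vector (axis times angle).
In Python, from rig import r gives the robot as it stands.
- The arm moves only by the shell command python3 -m crank 'ROWS' [FORCE]. ROWS is JSON, a list of rows, each a list of 3 entries, a list of its own where there are three numbers: the opening, from -1 (shut) to 1 (fully open), so that 0 is half open, then the shift along the tool's x, y, z in units of 40 mm (1.0 is 40 mm), then the turn, a rotation vector about the tool's x, y, z in units of 6 degrees (1.0 is 6 degrees). In form: [[hand, [x, y, z], [ax, ay, az]], ...]. A call has 1 to 20 rows; each row is the pose to reach, as a shift and turn from the pose commanded when the call began, along the tool's axes at that moment; what a row does not reach only later rows make up. A row lasts 1/12 s, in which the tool goes at most 41.7 mm and 7.16 degrees, less where a joint would pass 70% of its speed; a pose out of reach is approached as far as the arm can. A call with a gripper value outside its range is refused whole. The fingers move at their own pace and stop on an object; FORCE is the grip in N (left out, the last holds). Time passes only in rows, so rows that repeat a pose let the fingers close. It gives the time, the measured TCP pose, the force and the opening at its end, in the units of the state.
- r.sense(): the state, without advancing time (a new reading comes with each control period).
- r.capture(name): name is "scene" or "top" or "wrist"; returns (picture, depth): 400x640x3 uint8, red, green, blue; 400x640 float32, mm along the optical axis (not along the pixel's ray), 0 where there is no reading.
- r.calibration(name): a dict with "vfov" (degrees; the focal length in pixels is half the picture's height over the tangent of half this angle, whatever the lens; pixels are square), "cx", "cy" (the principal point, pixels), "rvec" (rotation vector, rad) and "tvec" (3), from world to camera coordinates, as OpenCV has them. Camera axes: x right, y down, z forward; pixel columns grow to the right and rows downward; lengths in mm; the calibration is good to about 2 mm. A picture is of the moment at which its call begins: read the wrist's pose just before it. calibration takes no time and is no camera call; for the wrist camera it gives the pose at the moment of the call.
- r.sign_off(): hands the job in, once; it reports no verdict.
Trained networks look in the newest picture that a camera, given by its name, has taken for a name from the list of things; names that differ only in an ending like _2 or _b are one class to them, and where a whole thing is asked for, a point or a joint stands for the part that bears it (a point fixed in the world has none). Each returns a list of dicts, best first, with "score" (0 to 1); they miss things now and then, are a little off and sometimes report something else, mostly with a low value. They report only what shows in the picture. A call takes as long as a camera call. They do not tell look-alikes from the thing itself.
- r.find_in(camera, thing): "point" ([column, row] as shares, 0 to 1, of the picture: columns of its width, rows of its height, amid what is visible of it).
- r.trace(camera, thing): "region" (400x640 bool, what is visible of it) and "point" ([column, row] as shares, 0 to 1, of the picture: columns of its width, rows of its height, amid what is visible of it).
- r.mark_of(camera, thing): "point" ([column, row] as shares, 0 to 1, of the picture: columns of its width, rows of its height: a listed point, or the origin of a listed thing).
The state is a dict: "t": time; "q": joint angles; "dq": joint speeds; "joint_efforts": joint torques, N m; "tool_pos": TCP position; "eef_rot": TCP orientation; "ft_force": force on the tool from outside, world axes, zero at the start; "torque": the same for the moment, N m; "gripper_width": finger opening in mm.
Only numpy, scipy, OpenCV 4.12 (cv2) and the standard library are available. Lean on these libraries where they do the work, as an engineer would, in place of code of your own. Each camera call takes 0.05 s, during which the arm holds its last target.

## Working session

There is one attempt and no reset: what is moved stays moved. The work goes in short steps, Python scripts to look and compute and a shell command to move; the robot and the scene stay as the last step left them, time stands still between calls to the robot, and variables do not carry over. Pictures are saved under pics/ and viewed, and the job is handed in when it is done.

```bash
ls; mkdir -p pics; python3 - <<'E'
from rig import r
import cv2, json
for n in ("scene","top","wrist"):
    p,d=r.capture(n)
    cv2.imwrite(f"pics/{n}0.png",p[:,:,::-1])
    c=r.calibration(n); print(n,c)
print(r.sense())
E
```

```text
pics
scene {'vfov': 44.00979022885921, 'cx': 320.3829076450938, 'cy': 186.09691428677533, 'rvec': array([ 1.54213121,  1.84872291, -0.90788456]), 'tvec': array([ 217.2002057 , -286.00851606, 1549.12694586])}
top {'vfov': 53.10545713756051, 'cx': 311.8451474774657, 'cy': 197.32937394329994, 'rvec': array([ 2.17681199, -2.13866332,  0.14483308]), 'tvec': array([-120.04391589,  602.5152498 ,  739.2981353 ])}
wrist {'vfov': 71.18549119916634, 'cx': 319.19803415236777, 'cy': 200.4005114808223, 'rvec': array([-2.35524283,  1.69041294,  0.24471238]), 'tvec': array([-550.12486746,  -37.14187075,  377.2993112 ])}
{'t': 0.15, 'q': array([-1.38020011e+00,  3.26764983e-01, -1.93342287e-01,  1.05200215e+00,
       -1.54144932e-05,  1.43662459e+00]), 'dq': array([-0.00028436, -0.00054706,  0.00176087,  0.00036546,  0.00129203,
       -0.00126224]), 'joint_efforts': array([ 3.25060442e-03, -4.43701315e+01,  2.62667388e+01,  1.04054264e-02,
       -7.68376253e-06,  6.44172630e-06]), 'tool_pos': array([ 175.48233856, -521.03226691,  404.09079466]), 'eef_rot': array([-3.09896908e+00, -5.07693174e-01,  8.23520597e-05]), 'ft_force': array([-0.53909561, -0.25908008,  0.11150655]), 'torque': array([-0.04365636,  0.00671589,  0.01434355]), 'gripper_width': 85.41029620759608}
```

View pics/scene0.png

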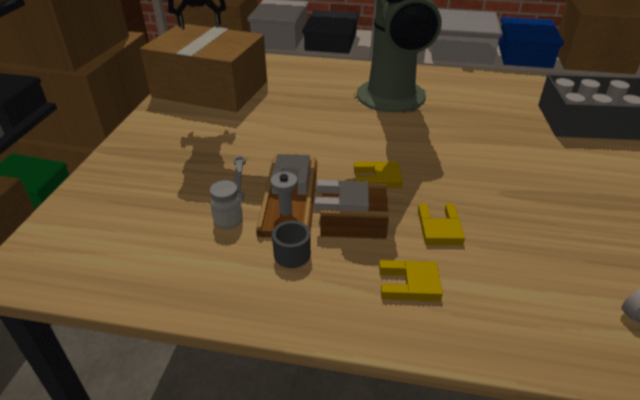

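View pics/top0.png

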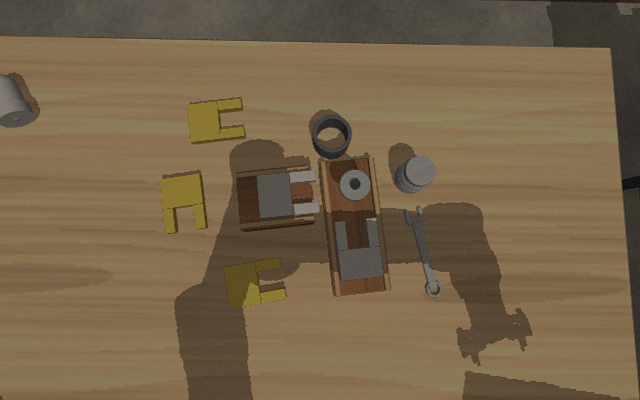

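View pics/wrist0.png

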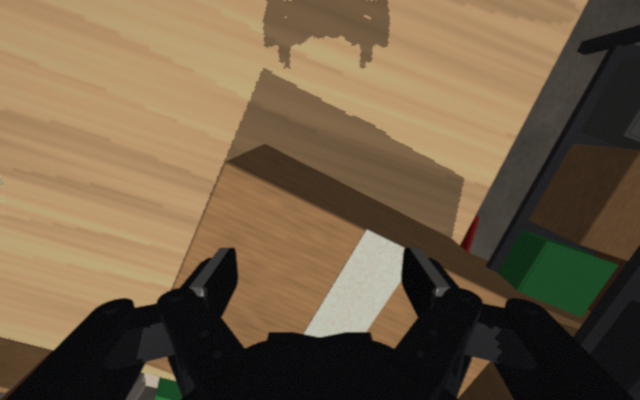

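The top view shows the spindle head at (355,185). The lower track runs down to (360,290) with the thick packer at (360,250), and the raised track runs left with the thin packer at (280,193). The coupler is at (331,137), the jar at (415,175), the wrench at (425,255), and there are three yellow look-alikes. I'll measure next.

```bash
cat > h.py <<'E'
from rig import r
import numpy as np, cv2
from scipy.spatial.transform import Rotation as R
def cal(n):
    c=r.calibration(n); f=200/np.tan(np.radians(c["vfov"])/2)
    return f,c["cx"],c["cy"],R.from_rotvec(c["rvec"]).as_matrix(),np.array(c["tvec"])
def cloud(n,d):
    f,cx,cy,M,t=cal(n); v,u=np.mgrid[0:400,0:640]
    P=np.stack([(u-cx)/f*d,(v-cy)/f*d,d],-1)
    return (P-t)@M
def ray(n,px,z):
    f,cx,cy,M,t=cal(n); o=-M.T@t; k=M.T@np.array([(px[0]-cx)/f,(px[1]-cy)/f,1]); return o+k*(z-o[2])/k[2]
def proj(n,P):
    f,cx,cy,M,t=cal(n); q=M@np.asarray(P,float)+t; return np.array([f*q[0]/q[2]+cx,f*q[1]/q[2]+cy])
E
python3 - <<'E'
from h import *
p,d=r.capture("top"); W=cloud("top",d); np.save("W0.npy",W); np.save("p0.npy",p)
zs=dict(stand=0,head=107,lower_track=20,raised_track=57.5,thick_center=38,thin_center=68.5,jar=0,coupler=0,wrench=3)
for k,z in zs.items():
    for m in r.mark_of("top",k)[:3]:
        px=np.array(m["point"])*[640,400]; print(k,round(m["score"],2),px.round(1),ray("top",px,z).round(1))
for px in [(355,185),(360,264),(275,195),(345,240),(300,178),(300,210),(335,281),(415,165)]: print(px,W[px[1],px[0]].round(1))
print(r.sense()['t'])
E
```

```text
stand 0.63 [349.4 196.8] [ 612.1 -186.3    0. ]
stand 0.46 [358.8 246.8] [ 510.9 -205.8    0. ]
head 0.62 [356.1 185.6] [ 618.3 -187.5  107. ]
lower_track 0.94 [358.1 242.7] [ 518.7 -201.9   20. ]
lower_track 0.52 [285.5 195. ] [610.7 -56.9  20. ]
raised_track 0.93 [285.  198.5] [599.  -58.4  57.5]
thick_center 0.71 [355.8 246.7] [ 510.7 -195.3   38. ]
thin_center 0.97 [213.  122.8] [741.1  82.4  68.5]
thin_center 0.8 [178.6 203.4] [584.9 138.7  68.5]
thin_center 0.79 [285.  195.1] [604.1 -58.9  68.5]
jar 0.66 [403.7 182.9] [ 643.  -297.9    0. ]
coupler 0.82 [331.8 139.5] [ 731.7 -149.     0. ]
wrench 0.77 [425.2 255.9] [ 495.1 -338.5    3. ]
(355, 185) [ 618.  -184.6  115.4]
(360, 264) [ 478.7 -201.1   56.5]
(275, 195) [602.7 -41.   77.1]
(345, 240) [ 522.7 -172.7   58.1]
(300, 178) [635.  -86.6  79.8]
(300, 210) [575.5 -87.9  79.5]
(335, 281) [ 444.8 -156.6   29.6]
(415, 165) [ 660.9 -297.2   92.1]
0.65
```

```bash
python3 - <<'E'
from h import *
W=np.load("W0.npy"); p=np.load("p0.npy")
c=np.array([617.5,-186.5]); a=np.radians(8.1)
X=np.array([np.cos(a),np.sin(a)]);Y=np.array([-np.sin(a),np.cos(a)])
S=np.stack([(W[...,:2]-c)@X,(W[...,:2]-c)@Y,W[...,2]],-1)
sat=p.max(-1).astype(int)-p.min(-1)
def rect(name,m):
    q=S[m][:,:2].astype(np.float32)
    m8=m.astype(np.uint8); n,l,st,_=cv2.connectedComponentsWithStats(m8)
    i=1+np.argmax(st[1:,4]); 
    q=S[l==i][:,:2].astype(np.float32)
    print(name,st[i,4],cv2.minAreaRect(q),np.percentile(q,[1,99],axis=0).round(1),np.median(S[l==i][:,2]))
rect("thick",(sat<25)&(abs(S[...,2]-56)<5)&(S[...,0]<-20)&(S[...,0]>-210)&(abs(S[...,1])<48))
rect("thin",(sat<25)&(abs(S[...,2]-79)<6)&(abs(S[...,0])<48)&(S[...,1]>30)&(S[...,1]<240))
rect("head",(abs(S[...,2]-108)<4)&(abs(S[...,0])<48)&(abs(S[...,1])<48))
# all stand
m=(S[...,2]>26)&(S[...,2]<34)&(S[...,0]>-230)&(S[...,0]<-20)&(abs(S[...,1])<60)&(sat>25)
q=S[m]; 
for s in (1,-1):
    k=q[q[:,1]*s>35]; print("lowkerb",s,len(k),np.percentile(k[:,:2],[2,98],axis=0).round(1),np.polyfit(k[:,0],k[:,1],1), np.median(k[:,2]))
m=(S[...,2]>61)&(S[...,2]<70)&(S[...,1]>60)&(S[...,1]<240)&(abs(S[...,0])<60)&(sat>25)
q=S[m]
for s in (1,-1):
    k=q[q[:,0]*s>35]; print("hikerb",s,len(k),np.percentile(k[:,:2],[2,98],axis=0).round(1),np.polyfit(k[:,1],k[:,0],1),np.median(k[:,2]))
big=cv2.resize(p[90:310,150:450],None,fx=2.6,fy=2.6,interpolation=cv2.INTER_CUBIC); cv2.imwrite("pics/z.png",big[:,:,::-1])
E
```

```text
thick 1907 ((-110.64686584472656, 4.487224578857422), (80.28583526611328, 109.3720474243164), 89.13311004638672) [[-164.4  -34.6]
 [ -57.7   44.2]] 56.360781366519525
thin 1998 ((5.577693939208984, 123.75656127929688), (109.61447143554688, 79.95645141601562), 88.6185073852539) [[-34.2  70.8]
 [ 45.  177.3]] 79.8786456968444
head 658 ((2.4300460815429688, 2.289468765258789), (53.79604721069336, 54.2951774597168), 83.35417938232422) [[-22.7 -23.7]
 [ 28.7  28.2]] 107.45866257690545
lowkerb 1 389 [[-190.4   46.8]
 [ -24.1   55.9]] [-1.32847834e-02  5.00349830e+01] 30.55249019583694
lowkerb -1 362 [[-192.   -49.1]
 [ -24.1  -40.1]] [-1.29060699e-02 -4.60464363e+01] 30.468571818299836
hikerb 1 306 [[ 49.4  82.9]
 [ 57.5 215.7]] [7.64694810e-03 5.21276386e+01] 65.97745157646324
hikerb -1 329 [[-47.3  84.3]
 [-38.4 215.9]] [ 1.46012054e-02 -4.50587364e+01] 65.78989999097378
```

View pics/z.png

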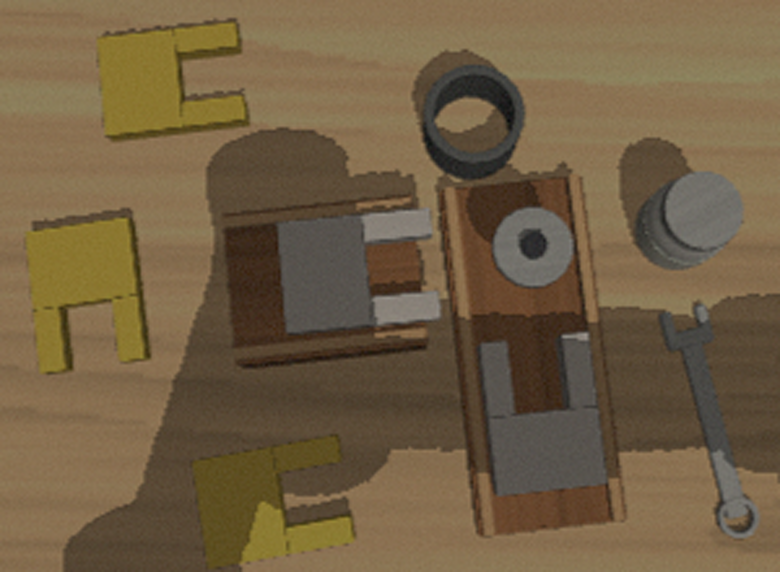

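```bash
cat >> h.py <<'E'
C0=np.array([620.2,-183.9]); YAW=np.radians(7.4)
def st2w(x,y,z): 
    c,s=np.cos(YAW),np.sin(YAW); return np.array([C0[0]+c*x-s*y,C0[1]+s*x+c*y,z])
def w2st(P):
    P=np.asarray(P); d=P[...,:2]-C0; c,s=np.cos(YAW),np.sin(YAW); return np.stack([c*d[...,0]+s*d[...,1],-s*d[...,0]+c*d[...,1],P[...,2]],-1)
def delta(tcp_world, ydir):  # ydir: desired tool y world angle (rad); tool z down
    s=r.sense(); M=R.from_rotvec(s["eef_rot"]).as_matrix()
    y=np.array([np.cos(ydir),np.sin(ydir),0]); z=np.array([0,0,-1.]); T=np.stack([np.cross(y,z),y,z],1)
    print("shift",(M.T@(tcp_world-s["tool_pos"])/40).round(3),"turn",(np.degrees(R.from_matrix(M.T@T).as_rotvec())/6).round(3),"q6",s["q"][5].round(2),"t",round(s["t"],2))
    print("tool x dir",M[:,0].round(3),"y",M[:,1].round(3),"stand pos",w2st(s["tool_pos"]).round(1))
E
python3 - <<'E'
from h import *
for a in (YAW+np.pi/2,YAW-np.pi/2): delta(st2w(-192,0,300),a)
n="wrist"; f,cx,cy,M,t=cal(n); T=R.from_rotvec(r.sense()["eef_rot"]).as_matrix(); print("cam in tool",T.T@(-M.T@t-r.sense()["tool_pos"]))
p,d=r.capture("wrist"); W=cloud("wrist",d); L=(W-r.sense()["tool_pos"])@T
m=(d>0)&(L[...,2]<200)&(L[...,2]>0); q=L[m]; print("fingers z max",q[:,2].max(), np.percentile(q,[1,50,99],axis=0))
for s in(-1,1):
    k=q[(q[:,1]*s>30)]; i=np.argsort(-k[:,2])[:30]; print(k[i].mean(0))
E
```

```text
shift [ 8.519 -5.378  2.617] turn [-1.0000e-03 -0.0000e+00 -2.8132e+01] q6 1.44 t 0.65
tool x dir [ 0.948  0.319 -0.   ] y [ 0.319 -0.948 -0.   ] stand pos [-484.4 -277.3  404.7]
shift [ 8.519 -5.378  2.617] turn [-0.     0.     1.868] q6 1.44 t 0.65
tool x dir [ 0.948  0.319 -0.   ] y [ 0.319 -0.948 -0.   ] stand pos [-484.4 -277.3  404.7]
cam in tool [71.47405598  0.55340294 32.01894013]
fingers z max 162.11015599232445 [[-10.63808773 -70.05654688  74.09365756]
 [ 10.67490701   0.81290817  94.51911778]
 [ 19.31746667  71.58435742 153.8738474 ]]
[ -0.95309827 -41.91972425 160.95526196]
[ -0.39988853  43.63847111 160.89415689]
```

```bash
python3 -m crank '[[0,[2,-1.3,0.6],[0,0,0.4]],[0,[4,-2.5,1.2],[0,0,0.9]],[0,[6,-3.8,1.8],[0,0,1.4]],[0,[8.52,-5.38,2.62],[0,0,1.87]],[0,[8.52,-5.38,2.62],[0,0,1.87]],[0,[8.52,-5.38,2.62],[0,0,1.87]],[0,[8.52,-5.38,2.62],[0,0,1.87]],[0,[8.52,-5.38,2.62],[0,0,1.87]],[0,[8.52,-5.38,2.62],[0,0,1.87]],[0,[8.52,-5.38,2.62],[0,0,1.87]],[0,[8.52,-5.38,2.62],[0,0,1.87]],[0,[8.52,-5.38,2.62],[0,0,1.87]],[0,[8.52,-5.38,2.62],[0,0,1.87]],[0,[8.52,-5.38,2.62],[0,0,1.87]],[0,[8.52,-5.38,2.62],[0,0,1.87]]]' 40
python3 - <<'E'
from h import *
p,d=r.capture("wrist"); cv2.imwrite("pics/w1.png",p[:,:,::-1])
delta(st2w(-192,0,203),YAW-np.pi/2)
T=R.from_rotvec(r.sense()["eef_rot"]).as_matrix();W=cloud("wrist",d); L=(W-r.sense()["tool_pos"])@T
m=(d>0)&(L[...,2]<185)&(L[...,2]>130)&(abs(L[...,1])<60)&(abs(L[...,0])<30); q=L[m]
for s in(-1,1):
    k=q[(q[:,1]*s>5)]; i=np.argsort(-k[:,2])[:30]; print(k[i].mean(0),k.min(0),k.max(0))
S=w2st(W); sat=p.max(-1).astype(int)-p.min(-1)
m=(d>0)&(sat<25)&(abs(S[...,2]-56)<5)&(S[...,0]<-20)&(S[...,0]>-210)&(abs(S[...,1])<46)
print("thick",cv2.minAreaRect(S[m][:,:2].astype(np.float32)),m.sum())
m=(d>0)&(abs(S[...,2]-108)<4)&(np.hypot(S[...,0],S[...,1])<45)
print("head",cv2.minAreaRect(S[m][:,:2].astype(np.float32)),m.sum())
E
```

```text
t: 1.95
tool_pos: [429.3, -209.9, 300.3]
eef_rot: [3.135, 0.198, 0.001]
ft_force: [-0.3, -0.0, -0.7]
gripper_width: 42.9
shift [ 0.015 -0.031  2.432] turn [ 0.006 -0.005 -0.027] q6 2.41 t 2.0
tool x dir [0.992 0.126 0.   ] y [ 0.126 -0.992  0.001] stand pos [-192.7   -1.2  300.3]
[  1.24460719 -21.04503714 171.19990905] [-11.91502524 -40.7821872  130.0008013 ] [ 12.21204501 -20.13167984 173.8878822 ]
[  0.20132433  22.67229951 171.03639514] [-11.84700883  21.99488133 130.00181832] [ 12.73784387  41.7785134  173.06671   ]
thick ((-113.22564697265625, -1.43121337890625), (80.53180694580078, 109.0851058959961), 89.87715911865234) 12662
head ((0.0, 0.0), (0.0, 0.0), 0.0) 0
```

View pics/w1.png

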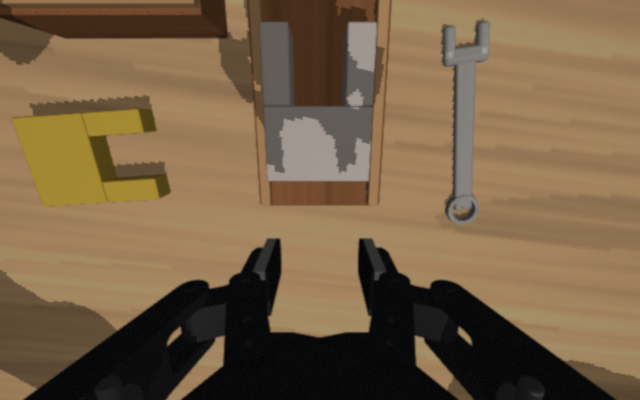

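The wrist view shows the fingers (265 and 372, row 250) centred on the lower track, with the thick packer's rear edge at row 182 ahead of them. The wrench at (465,120) is well clear. I'll descend behind the packer.

```bash
python3 -m crank '[[0,[0,0,0.6],[0,0,0]],[0,[0,0,1.2],[0,0,0]],[0,[0,0,1.7],[0,0,0]],[0,[0,0,2.1],[0,0,0]],[0,[0,0,2.38],[0,0,0]],[0,[0,0,2.38],[0,0,0]],[0,[0,0,2.38],[0,0,0]]]'
python3 - <<'E'
from h import *
p,d=r.capture("wrist"); cv2.imwrite("pics/w2.png",p[:,:,::-1])
delta(st2w(-82,0,205),YAW-np.pi/2)
E
```

```text
t: 2.58
tool_pos: [429.3, -209.3, 204.6]
eef_rot: [-3.135, -0.2, 0.001]
ft_force: [-0.1, 0.2, 0.0]
gripper_width: 42.5
shift [ 2.754 -0.022  0.005] turn [ 0.003 -0.002 -0.015] q6 2.41 t 2.63
tool x dir [0.992 0.127 0.   ] y [ 0.127 -0.992  0.   ] stand pos [-192.2   -0.7  205.2]
```

View pics/w2.png

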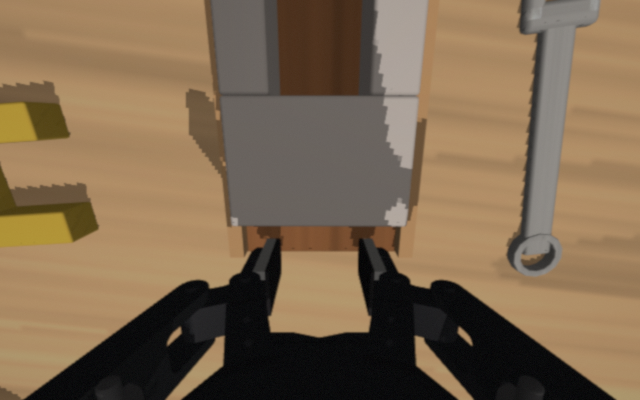

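The fingers are down just behind the thick packer's rear edge (row 225). I'll push most of the way first, then check the force.

```bash
python3 -m crank '[[0,[0.15,0,0],[0,0,0]],[0,[0.3,0,0],[0,0,0]],[0,[0.45,0,0],[0,0,0]],[0,[0.6,0,0],[0,0,0]],[0,[0.75,0,0],[0,0,0]],[0,[0.9,0,0],[0,0,0]],[0,[1.05,0,0],[0,0,0]],[0,[1.2,0,0],[0,0,0]],[0,[1.35,0,0],[0,0,0]],[0,[1.5,0,0],[0,0,0]],[0,[1.65,0,0],[0,0,0]],[0,[1.8,0,0],[0,0,0]],[0,[1.95,0,0],[0,0,0]],[0,[2.1,0,0],[0,0,0]],[0,[2.2,0,0],[0,0,0]],[0,[2.3,0,0],[0,0,0]],[0,[2.35,0,0],[0,0,0]]]'
python3 - <<'E'
from h import *
p,d=r.capture("top"); W=cloud("top",d);S=w2st(W); sat=p.max(-1).astype(int)-p.min(-1)
q,_=r.capture("wrist"); cv2.imwrite("pics/wt3.png",np.hstack([cv2.resize(p[90:310,200:480],(392,308)),cv2.resize(q,(400,308))])[:,:,::-1])
m=(d>0)&(sat<25)&(abs(S[...,2]-56)<5)&(S[...,0]<45)&(S[...,0]>-210)&(abs(S[...,1])<46)
print("thick",np.percentile(S[m][:,:2],[1,99],axis=0),m.sum())
delta(st2w(-82,0,205),YAW-np.pi/2)
E
```

```text
t: 4.05
tool_pos: [523.7, -196.4, 204.6]
eef_rot: [-3.135, -0.203, -0.001]
ft_force: [-2.9, -0.4, 2.4]
gripper_width: 42.7
thick [[-84.18454906   4.5521056 ]
 [ 21.13844216  41.84291695]] 672
shift [ 0.382  0.    -0.007] turn [-0.001 -0.013  0.002] q6 2.52 t 4.15
tool x dir [0.992 0.129 0.001] y [ 0.129 -0.992 -0.   ] stand pos [-97.3   0.  204.7]
```

View pics/wt3.png

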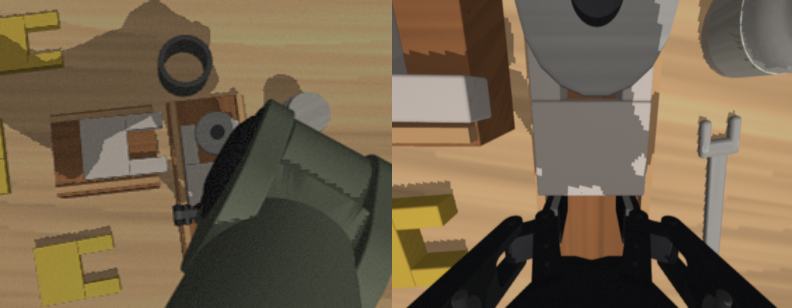

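The wrist view shows the packer moving squarely with the spindle in its slot. About 15 mm remains, which I'll cover in small steps.

```bash
python3 -m crank '[[0,[0.06,0,0],[0,0,0]],[0,[0.12,0,0],[0,0,0]],[0,[0.18,0,0],[0,0,0]],[0,[0.23,0,0],[0,0,0]],[0,[0.27,0,0],[0,0,0]],[0,[0.3,0,0],[0,0,0]],[0,[0.32,0,0],[0,0,0]]]'; python3 -m crank '[[0,[0.02,0,0],[0,0,0]],[0,[0.04,0,0],[0,0,0]],[0,[0.05,0,0],[0,0,0]]]'; python3 -m crank '[[0,[0.02,0,0],[0,0,0]],[0,[0.03,0,0],[0,0,0]]]'
python3 - <<'E'
from h import *
delta(st2w(-82,0,205),YAW-np.pi/2)
E
```

```text
t: 4.73
tool_pos: [535.9, -194.8, 204.7]
eef_rot: [-3.135, -0.203, 0.0]
ft_force: [-1.9, -0.4, 0.6]
gripper_width: 42.7
t: 4.98
tool_pos: [537.9, -194.5, 204.6]
eef_rot: [-3.135, -0.202, -0.0]
ft_force: [-1.8, -0.5, -0.3]
gripper_width: 42.5
t: 5.15
tool_pos: [539.1, -194.4, 204.7]
eef_rot: [-3.135, -0.203, -0.0]
ft_force: [-1.7, -1.2, -0.3]
gripper_width: 42.7
shift [-0.005  0.001 -0.008] turn [-0.    -0.003 -0.001] q6 2.54 t 5.15
tool x dir [0.992 0.129 0.   ] y [ 0.129 -0.992 -0.   ] stand pos [-8.180e+01  1.000e-01  2.047e+02]
```

```bash
python3 -m crank '[[0,[0.02,0,0],[0,0,0]],[0,[0.04,0,0],[0,0,0]],[0,[0.06,0,0],[0,0,0]]]'; python3 -m crank '[[0,[0.02,0,0],[0,0,0]],[0,[0.04,0,0],[0,0,0]]]'
python3 - <<'E'
from h import *
q,d=r.capture("wrist"); cv2.imwrite("pics/w4.png",q[:,:,::-1])
delta(st2w(-82,0,205),YAW-np.pi/2)
S=w2st(cloud("wrist",d)); sat=q.max(-1).astype(int)-q.min(-1)
m=(d>0)&(sat<25)&(abs(S[...,2]-56)<4)&(S[...,0]<-40)&(S[...,0]>-110)&(abs(S[...,1])<18)
print(np.percentile(S[m][:,0],[1,5]),m.sum())
m=(d>0)&(abs(S[...,2]-107)<5)&(np.hypot(S[...,0],S[...,1])<45); print(np.percentile(S[m],[0.5,99.5],axis=0),m.sum())
E
```

```text
t: 5.4
tool_pos: [541.1, -194.1, 204.6]
eef_rot: [3.135, 0.202, -0.001]
ft_force: [-4.4, 0.1, 2.8]
gripper_width: 42.3
t: 5.57
tool_pos: [541.7, -193.9, 204.6]
eef_rot: [3.134, 0.202, -0.006]
ft_force: [-9.2, -1.8, 7.3]
gripper_width: 42.7
shift [-0.071  0.004 -0.008] turn [ 0.005  0.039 -0.006] q6 2.54 t 5.62
tool x dir [ 0.992  0.128 -0.004] y [ 0.128 -0.992  0.   ] stand pos [-7.920e+01  1.000e-01  2.047e+02]
[-67.88934664 -66.63902383] 4549
[[-25.76811962 -28.83631989 104.05484271]
 [ 15.23324422  23.8858295  107.5313902 ]] 33661
```

View pics/w4.png

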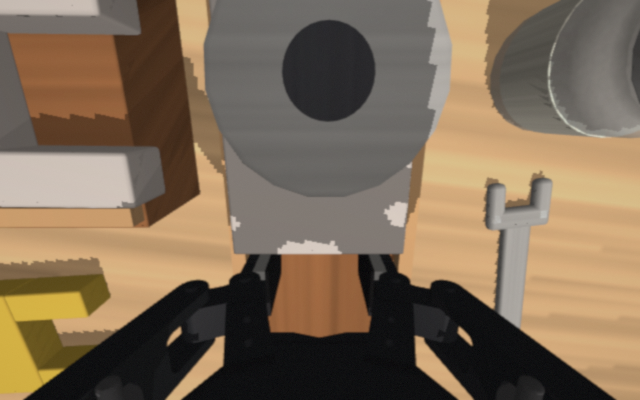

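Force rose to about 9 N at the expected stop, with the packer's rear edge at row 252 parallel to the fingers, so the thick packer is home. I'll back off, lift, and verify from above.

```bash
python3 -m crank '[[0,[0,0,0],[0,0,0]],[0,[-0.1,0,0],[0,0,0]],[0,[-0.4,0,0],[0,0,0]],[0,[-0.8,0,0],[0,0,0]],[0,[-0.8,0,-0.6],[0,0,0]],[0,[-0.8,0,-1.4],[0,0,0]],[0,[-0.8,0,-2.2],[0,0,0]],[0,[-2.0,0,-3],[0,0,0]],[0,[-3,0,-3],[0,0,0]],[0,[-4,0,-3],[0,0,0]],[0,[-4,0,-3],[0,0,0]],[0,[-4,0,-3],[0,0,0]],[0,[-4,0,-3],[0,0,0]]]'
python3 - <<'E'
from h import *
p,d=r.capture("top"); W=cloud("top",d);S=w2st(W); sat=p.max(-1).astype(int)-p.min(-1)
cv2.imwrite("pics/t5.png",cv2.resize(p[90:310,150:480],None,fx=2.4,fy=2.4)[:,:,::-1])
m=(d>0)&(sat<25)&(abs(S[...,2]-56)<5)&(S[...,0]<60)&(S[...,0]>-210)&(abs(S[...,1])<46)
print("thick",cv2.minAreaRect(S[m][:,:2].astype(np.float32)),np.percentile(S[m][:,:2],[1,99],axis=0),m.sum())
m=(d>0)&(sat<25)&(abs(S[...,2]-79)<6)&(abs(S[...,0])<48)&(S[...,1]>45)&(S[...,1]<240)
print("thin",cv2.minAreaRect(S[m][:,:2].astype(np.float32)),m.sum())
for a in (YAW,YAW+np.pi): delta(st2w(1,198,300),a)
E
```

```text
t: 6.7
tool_pos: [384.6, -215.0, 325.4]
eef_rot: [3.134, 0.201, 0.005]
ft_force: [-0.3, 0.7, -0.3]
gripper_width: 42.9
thick ((-14.900413513183594, 1.7973899841308594), (109.94065856933594, 80.37474060058594), 0.12063813954591751) [[-69.28439108 -37.45045226]
 [ 38.45103061  41.69467307]] 1550
thin ((1.2500381469726562, 121.49235534667969), (109.83602905273438, 80.26686096191406), 89.33283233642578) 1999
shift [ 5.946 -4.968  0.639] turn [ 3.0000e-02 -9.0000e-03 -1.5003e+01] q6 2.34 t 6.75
tool x dir [0.992 0.128 0.003] y [ 0.128 -0.992  0.001] stand pos [-237.    -0.6  325.2]
shift [ 5.946 -4.968  0.639] turn [-9.0000e-03 -3.0000e-02  1.4997e+01] q6 2.34 t 6.75
tool x dir [0.992 0.128 0.003] y [ 0.128 -0.992  0.001] stand pos [-237.    -0.6  325.2]
```

View pics/t5.png

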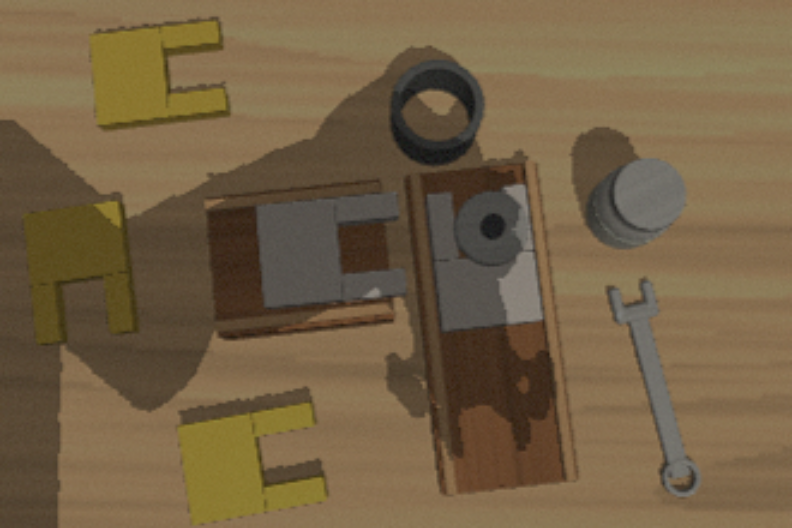

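The top view shows the thick packer home under the head (fitted centre −14.9, 1.8 mm) with the thin one still at y ≈ 121 mm. Next I'll turn −90° and go behind the thin packer.

```bash
python3 -m crank '[[0,[0.5,-0.4,0],[0,0,-1.1]],[0,[1,-0.8,0],[0,0,-2.2]],[0,[1.5,-1.2,0],[0,0,-3.3]],[0,[2,-1.7,0],[0,0,-4.4]],[0,[2.5,-2.1,0],[0,0,-5.5]],[0,[3,-2.5,0],[0,0,-6.6]],[0,[3.5,-3,0],[0,0,-7.7]],[0,[4,-3.4,0],[0,0,-8.8]],[0,[4.5,-3.8,0],[0,0,-9.9]],[0,[5,-4.2,0],[0,0,-11]],[0,[5.5,-4.6,0],[0,0,-12.1]],[0,[5.95,-5.02,0],[0,0,-13.2]],[0,[5.95,-5.02,0],[0,0,-14.3]],[0,[5.95,-5.02,0],[0,0,-15]],[0,[5.95,-5.02,0],[0,0,-15]],[0,[5.95,-5.02,0],[0,0,-15]],[0,[5.95,-5.02,0],[0,0,-15]],[0,[5.95,-5.02,0],[0,0,-15]]]'
python3 - <<'E'
from h import *
q,d=r.capture("wrist"); cv2.imwrite("pics/w6.png",q[:,:,::-1])
delta(st2w(1,200,235),YAW)
S=w2st(cloud("wrist",d)); sat=q.max(-1).astype(int)-q.min(-1)
m=(d>0)&(sat<25)&(abs(S[...,2]-79)<6)&(abs(S[...,0])<48)&(S[...,1]>45)&(S[...,1]<200)
print("thin",np.percentile(S[m],[1,99],axis=0),m.sum())
E
```

```text
t: 8.25
tool_pos: [594.7, 15.3, 324.5]
eef_rot: [-2.075, -2.359, -0.0]
ft_force: [-0.4, -0.1, -0.1]
gripper_width: 42.5
shift [-0.02   0.019  2.24 ] turn [ 0.001 -0.001 -0.011] q6 1.34 t 8.3
tool x dir [-0.128  0.992  0.   ] y [0.992 0.128 0.   ] stand pos [2.000e-01 2.008e+02 3.246e+02]
thin [[-36.4550606   83.25102591  74.55603428]
 [ 39.41030501 174.38380223  79.81481486]] 6369
```

View pics/w6.png

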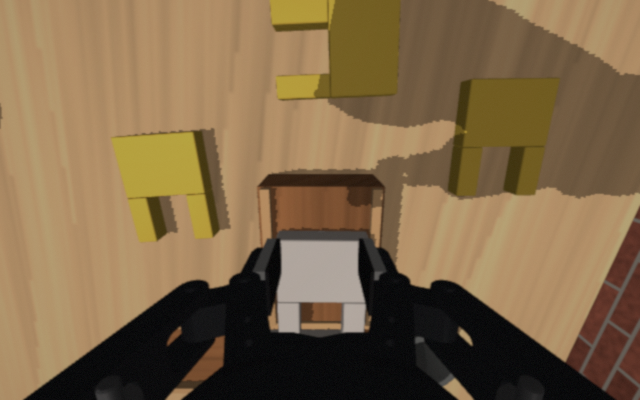

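The wrist view shows the thin packer (278–362, rear edge at row 232) with free deck behind it from rows 185 to 230, and the hand is centred on the track. The yellow decoys are clear. I'll descend.

```bash
python3 -m crank '[[0,[0,0.02,0.6],[0,0,0]],[0,[0,0.02,1.2],[0,0,0]],[0,[0,0.02,1.7],[0,0,0]],[0,[0,0.02,2.05],[0,0,0]],[0,[0,0.02,2.24],[0,0,0]],[0,[0,0.02,2.24],[0,0,0]],[0,[0,0.02,2.24],[0,0,0]]]'
python3 - <<'E'
from h import *
q,d=r.capture("wrist"); cv2.imwrite("pics/w7.png",q[:,:,::-1])
p,d=r.capture("scene"); cv2.imwrite("pics/s7.png",cv2.resize(p[120:320,200:480],None,fx=2.5,fy=2.5)[:,:,::-1])
delta(st2w(1,87,235),YAW)
E
```

```text
t: 8.88
tool_pos: [595.4, 15.2, 235.4]
eef_rot: [-2.074, -2.359, -0.0]
ft_force: [0.3, 0.7, 0.8]
gripper_width: 42.9
shift [-2.841 -0.012  0.034] turn [ 0.02   0.004 -0.004] q6 1.34 t 8.98
tool x dir [-0.128  0.992 -0.   ] y [0.992 0.128 0.002] stand pos [  1.5 200.6 236.3]
```

View pics/w7.png

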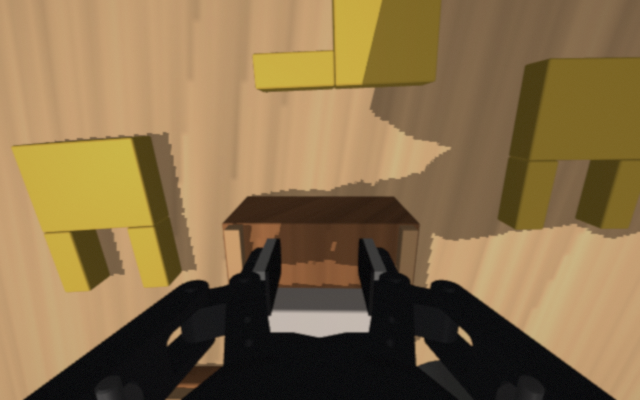

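View pics/s7.png

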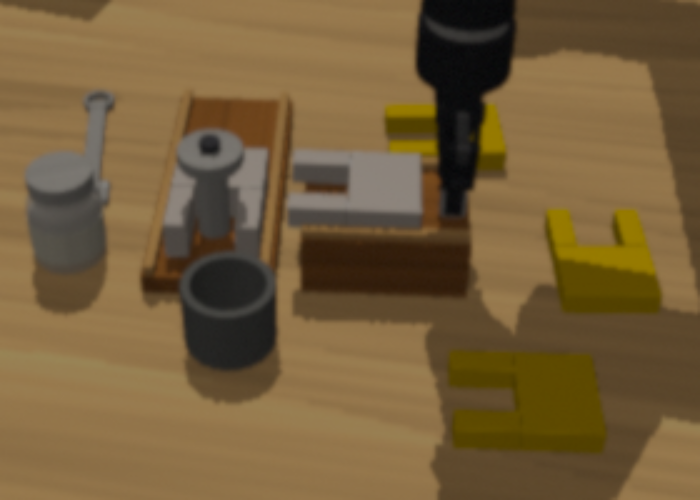

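The fingers are behind the thin packer, resting over the deck. I'll start pushing.

```bash
python3 -m crank '[[0,[-0.15,0,0],[0,0,0]],[0,[-0.3,0,0],[0,0,0]],[0,[-0.42,0,0],[0,0,0]],[0,[-0.54,0,0],[0,0,0]],[0,[-0.66,0,0],[0,0,0]],[0,[-0.78,0,0],[0,0,0]],[0,[-0.9,0,0],[0,0,0]],[0,[-1.02,0,0],[0,0,0]],[0,[-1.14,0,0],[0,0,0]],[0,[-1.26,0,0],[0,0,0]],[0,[-1.38,0,0],[0,0,0]],[0,[-1.5,0,0],[0,0,0]]]'
python3 - <<'E'
from h import *
p,d=r.capture("scene"); cv2.imwrite("pics/s8.png",cv2.resize(p[120:320,200:480],None,fx=2.5,fy=2.5)[:,:,::-1])
delta(st2w(1,87,235),YAW)
E
```

```text
t: 9.98
tool_pos: [602.9, -44.6, 235.0]
eef_rot: [-2.074, -2.36, 0.0]
ft_force: [-0.3, 3.5, 1.8]
gripper_width: 42.5
shift [-1.312  0.004  0.002] turn [-0.001  0.011 -0.011] q6 1.25 t 10.03
tool x dir [-0.128  0.992 -0.001] y [ 0.992  0.128 -0.   ] stand pos [  0.9 139.5 235. ]
```

View pics/s8.png

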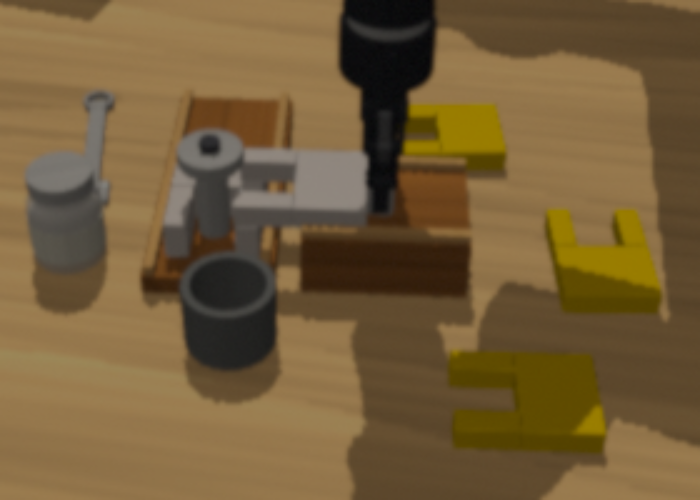

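The thin packer is sliding straight, and its prongs are reaching over the thick one on either side of the spindle, under the head.

```bash
python3 -m crank '[[0,[-0.1,0,0],[0,0,0]],[0,[-0.2,0,0],[0,0,0]],[0,[-0.3,0,0],[0,0,0]],[0,[-0.4,0,0],[0,0,0]],[0,[-0.5,0,0],[0,0,0]],[0,[-0.6,0,0],[0,0,0]],[0,[-0.7,0,0],[0,0,0]],[0,[-0.8,0,0],[0,0,0]],[0,[-0.9,0,0],[0,0,0]],[0,[-1,0,0],[0,0,0]],[0,[-1.08,0,0],[0,0,0]],[0,[-1.14,0,0],[0,0,0]],[0,[-1.2,0,0],[0,0,0]],[0,[-1.24,0,0],[0,0,0]]]'; python3 -m crank '[[0,[-0.02,0,0],[0,0,0]],[0,[-0.04,0,0],[0,0,0]],[0,[-0.05,0,0],[0,0,0]]]'
python3 - <<'E'
from h import *
p,d=r.capture("scene"); cv2.imwrite("pics/s9.png",cv2.resize(p[120:320,200:480],None,fx=2.5,fy=2.5)[:,:,::-1])
delta(st2w(1,87,235),YAW)
E
```

```text
t: 11.2
tool_pos: [609.3, -93.7, 235.0]
eef_rot: [-2.074, -2.36, 0.0]
ft_force: [-0.6, 0.5, -0.9]
gripper_width: 42.8
t: 11.45
tool_pos: [609.6, -95.3, 235.1]
eef_rot: [-2.074, -2.36, 0.0]
ft_force: [0.4, 1.1, -1.9]
gripper_width: 42.9
shift [-0.054  0.004  0.003] turn [-0.     0.001 -0.002] q6 1.17 t 11.5
tool x dir [-0.129  0.992 -0.   ] y [ 0.992  0.129 -0.   ] stand pos [  0.9  89.2 235.1]
```

View pics/s9.png

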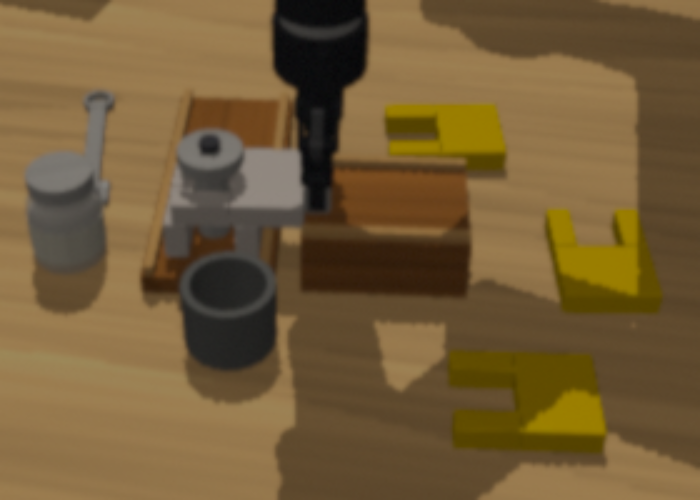

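```bash
python3 -m crank '[[0,[-0.02,0,0],[0,0,0]],[0,[-0.04,0,0],[0,0,0]],[0,[-0.06,0,0],[0,0,0]]]'; python3 -m crank '[[0,[-0.02,0,0],[0,0,0]],[0,[-0.04,0,0],[0,0,0]]]'; python3 -m crank '[[0,[-0.02,0,0],[0,0,0]],[0,[-0.03,0,0],[0,0,0]]]'
python3 - <<'E'
from h import *
delta(st2w(1,87,235),YAW)
E
```

```text
t: 11.75
tool_pos: [609.9, -97.7, 235.1]
eef_rot: [2.073, 2.36, -0.0]
ft_force: [-1.0, 0.2, 0.2]
gripper_width: 42.7
t: 11.92
tool_pos: [610.1, -99.3, 235.1]
eef_rot: [2.074, 2.36, 0.0]
ft_force: [-1.2, 0.6, -0.2]
gripper_width: 42.5
t: 12.08
tool_pos: [610.2, -100.4, 235.1]
eef_rot: [-2.073, -2.36, -0.001]
ft_force: [-0.0, 3.0, 0.2]
gripper_width: 42.6
shift [0.072 0.003 0.004] turn [ 0.002 -0.008 -0.001] q6 1.16 t 12.08
tool x dir [-0.129  0.992  0.001] y [0.992 0.129 0.   ] stand pos [  0.9  84.1 235.1]
```

```bash
python3 -m crank '[[0,[-0.02,0,0],[0,0,0]],[0,[-0.04,0,0],[0,0,0]]]'; python3 - <<'E'
from h import *
q,d=r.capture("wrist"); cv2.imwrite("pics/w10.png",q[:,:,::-1])
delta(st2w(1,87,235),YAW); print(r.sense()["ft_force"])
E
```

```text
t: 12.25
tool_pos: [610.2, -101.0, 235.1]
eef_rot: [-2.071, -2.359, -0.004]
ft_force: [-1.5, 7.9, 3.3]
gripper_width: 42.9
shift [0.087 0.005 0.003] turn [ 0.003 -0.037  0.006] q6 1.16 t 12.3
tool x dir [-0.129  0.992  0.004] y [0.992 0.129 0.   ] stand pos [  0.8  83.5 235.1]
[0.46537866 6.05638186 0.83617596]
```

View pics/w10.png

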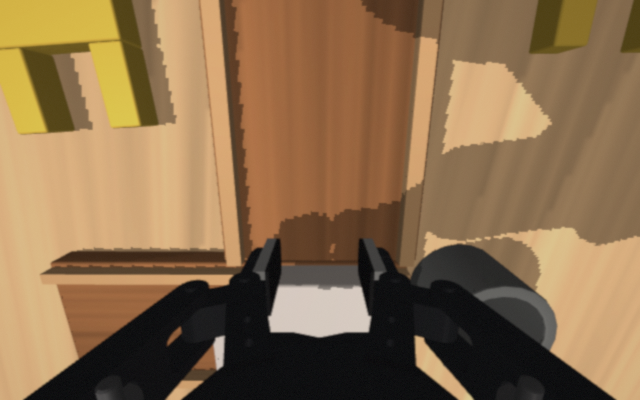

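Firm contact of about 8 N: the packer is against the spindle. I'll back off and inspect.

```bash
python3 -m crank '[[0,[0.1,0,0],[0,0,0]],[0,[0.4,0,0],[0,0,0]],[0,[0.8,0,0],[0,0,0]],[0,[0.8,0,-0.6],[0,0,0]],[0,[1,0,-1.5],[0,0,0]],[0,[2,0,-2.2],[0,0,0]],[0,[3,0,-2.2],[0,0,0]],[0,[4,0,-2.2],[0,0,0]],[0,[5,0,-2.2],[0,0,0]],[0,[6,0,-2.2],[0,0,0]],[0,[6,0,-2.2],[0,0,0]],[0,[6,0,-2.2],[0,0,0]]]'
python3 - <<'E'
from h import *
p,d=r.capture("top"); W=cloud("top",d);S=w2st(W); sat=p.max(-1).astype(int)-p.min(-1)
p2,_=r.capture("scene")
cv2.imwrite("pics/f.png",np.vstack([cv2.resize(p[110:310,250:450],(560,560))[:300],cv2.resize(p2[130:280,190:420],(560,300),interpolation=cv2.INTER_CUBIC)])[:,:,::-1])
m=(d>0)&(sat<25)&(abs(S[...,2]-78)<5)&(abs(S[...,0])<48)&(S[...,1]>-45)&(S[...,1]<120)
q=S[m]; print("thin",cv2.minAreaRect(q[:,:2].astype(np.float32)),np.percentile(q[:,:2],[1,99],axis=0),len(q))
A=np.c_[q[:,:2],np.ones(len(q))]; print("plane",np.linalg.lstsq(A,q[:,2],rcond=None)[0])
m=(d>0)&(sat<25)&(abs(S[...,2]-56)<5)&(S[...,0]<60)&(S[...,0]>-210)&(abs(S[...,1])<46)
print("thick",cv2.minAreaRect(S[m][:,:2].astype(np.float32)),np.percentile(S[m],[1,99],axis=0),m.sum())
m=(d>0)&(abs(S[...,2]-107)<3)&(np.hypot(S[...,0],S[...,1])<45); print("head",cv2.minAreaRect(S[m][:,:2].astype(np.float32)))
for k,z in dict(jar=0,coupler=0,wrench=3,thin_center=67).items():
    for o in r.mark_of("top",k)[:3]:
        px=np.array(o["point"])*[640,400]; print(k,round(o["score"],2),ray("top",px,z).round(1),w2st(ray("top",px,z)).round(1))
print(r.sense()["t"],r.sense()["ft_force"],r.sense()["tool_pos"])
E
```

```text
t: 13.3
tool_pos: [578.4, 139.3, 323.2]
eef_rot: [2.067, 2.365, -0.0]
ft_force: [-0.1, -0.4, 0.5]
gripper_width: 43.0
thin ((1.2174797058105469, 19.63674545288086), (109.97303771972656, 80.44804382324219), 89.91300201416016) [[-38.60420083 -33.7070009 ]
 [ 40.40963711  73.6739186 ]] 1690
plane [2.31568115e-03 6.18214333e-04 7.83799159e+01]
thick ((-23.698524475097656, 2.0771484375), (92.43304443359375, 79.93301391601562), 0.16819599270820618) [[-69.55363448 -37.53644918  53.20565911]
 [ 13.93413186  41.23872091  59.61018584]] 750
head ((-0.5277690887451172, 0.14297866821289062), (53.77713394165039, 54.13839340209961), 82.54852294921875)
jar 0.68 [ 645.6 -304.7    0. ] [   9.6 -123.     0. ]
coupler 0.65 [ 742.7 -148.5    0. ] [126.   19.4   0. ]
coupler 0.53 [ 647.8 -304.3    0. ] [  11.9 -123.     0. ]
coupler 0.46 [612.4 -57.8   0. ] [  8.5 126.1   0. ]
wrench 0.79 [ 497.9 -337.9    3. ] [-141.1 -137.     3. ]
wrench 0.34 [ 651.  -298.5    3. ] [  15.7 -117.6    3. ]
thin_center 0.93 [ 618.1 -165.8   67. ] [ 0.3 18.2 67. ]
thin_center 0.73 [586.6 136.2  67. ] [  7.9 321.8  67. ]
thin_center 0.72 [740.7  87.5  67. ] [154.4 253.6  67. ]
13.6 [-0.51114129 -0.27772026 -0.36188214] [579.77695887 134.76390642 323.01242242]
```

View pics/f.png

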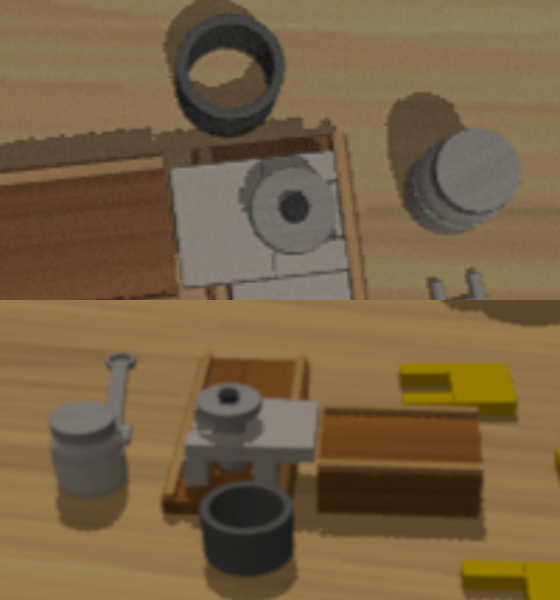

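```bash
python3 - <<'E'
from h import *
p0=np.load("p0.npy"); p,_=r.capture("top")
for n,(a,b,c,d) in dict(coupler=(110,160,308,355),jar=(150,195,392,440),wrench=(200,302,402,445)).items():
    g=lambda i: cv2.cvtColor(i,cv2.COLOR_RGB2GRAY)
    m=cv2.matchTemplate(g(p)[a-12:b+12,c-12:d+12],g(p0)[a:b,c:d],cv2.TM_CCOEFF_NORMED); print(n,np.array(np.unravel_index(m.argmax(),m.shape))-12,m.max())
r.sign_off()
E
```

```text
coupler [0 0] 0.9657022
jar [0 0] 0.99041605
wrench [0 0] 0.3243231
the job is handed in; nothing more can be done
```

The packer set is made up and handed in at about 14 s of the 48 s allowed. I pushed the thick packer home along the lower track first, then turned the tool 90° and pushed the thin one off the raised track onto it. Each push ended in firm contact with the spindle at about 8–9 N.

**Final checks (stand frame):**

| Packer | Measured | Home |
|---|---|---|
| Thick | x −14.9, y +1.8 mm; rear edge still at −69.5 mm at the end | x −15, y 0 mm |
| Thin | x +1.2, y +19.6 mm; top at 78.4 mm, level to within about 0.2°, square to its track | x 0, y +20 mm |

- **Order:** the thick packer was home while the thin one still stood at y ≈ 121 mm on the raised track.
- **Robot:** it was clear of everything, about 320 mm up and past the end of the raised track, with a wrist force below 1 N.
- **Bystanders:** the jar and coupler had not moved by a single pixel between the first and last top pictures.

**Checks that disagreed:**
- **Wrench:** its picture match was weak (0.32), probably because the arm's shadow changed over it. It showed no shift, and the detector put it within 3 mm of its start.
- **Coupler and jar:** the detector put the coupler 11 mm and the jar 7 mm from their first readings. I took both as detector noise, given the pixel match.

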